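# Sort the heels and the brush on the gluing bench

## Robot

A 6-joint arm with a two-finger parallel gripper is mounted at the origin on the work surface. World frame = base frame: x ahead of the robot, y to its left, z up, the work surface at z = 0. Lengths are in m, angles in rad, forces in N, time in s.
With the tool pointing down it reaches from about 0.425 to 0.95 m from the base axis. Payload 14.7 kg.
Tool frame: the origin (TCP) lies at the very end of the fingers, on their centre line; the grasp point (between the pads) lies 19 mm behind it (robot.grip_depth is the distance from the TCP to the grasp point, in m); z points along the fingers, y is the line along which they close (so a half turn about z gives the same grasp; the last joint's range is limited). The gripper opens to 85 mm and grips with 20 to 120 N. Pads are 22 mm wide; open, the fingers measure 114 mm over their backs; the gripper's body (76 mm by 85 mm) begins 54 mm behind the grasp point. The pads swing forward as they close: fully open they stand 13 mm farther back than shut.
Start: joints at [1.16, 0.48, 1.596, -0, 1.065, -0.047], TCP at [0.231, 0.607, 0.209] pointing down, gripper open.
Joint ranges: [-2.75, 2.75], [-0.82, 2.05], [0.23, 2.67], [-1.56, 4.7], [0.09, 2.69], [-2.92, 2.92]. Speed limits (rad/s): [1.89, 1.89, 2.39, 3.01, 3.01, 3.01].

## Interface

Orientations are given as a 3x3 rotation matrix whose columns are the frame's x, y, z axes.
In Python, from bench import observe, optics, robot gives the robot as it stands.
- The arm moves only by the tool servo_tool, never from a script. Its argument "steps" is a list of rows, each a list of 5 numbers: the opening, from 0 (shut) to 1 (fully open), then the shift along the world's x, y, z in units of 30 mm (1.0 is 30 mm), then the turn about the world's z in rad. In form: [[grip, x, y, z, twist], ...]. A call has 1 to 5 rows; each row shifts and turns the commanded pose from where the row before left it; what a row does not reach is not made up. A row lasts 1/12 s, in which the tool goes at most 41.7 mm and 7.16 degrees, less where a joint would pass 70% of its speed; a pose out of reach is approached as far as the arm can. A call is refused whole if a number of a shift passes 1 or a number of a turn 0.125, either way. A call with a gripper value outside its range is refused whole. The fingers move at their own pace and stop on an object; "squeeze" is the grip in N (left out, the last holds). Time passes only in rows, so rows that do not move let the fingers close. It gives the time, the measured TCP pose, the force, the opening and the grip force at its end, in the units of the state.
- observe(): the state, without advancing time (a new reading comes with each control period).
- optics.camera(name): name is "scene" or "top" or "wrist"; returns a dict with "pixels" (420x560x3 uint8, blue, green, red), "camera_matrix" (3x3 intrinsics, pixels), "world_from_camera" (4x4, takes a point from camera to world coordinates). Camera axes: x right, y down, z forward; pixel columns grow to the right and rows downward; lengths in m; the calibration is good to about 2 mm. A picture is of the moment at which its call begins. There is no depth.
- robot.job_done(): hands the job in; it is judged then, once.
Trained networks look in the newest picture that a camera, given by its name, has taken for a name from the list of things; names that differ only in an ending like _2 or _b are one class to them, and where a whole thing is asked for, a point or a joint stands for the part that bears it (a point fixed in the world has none). Each returns a list of dicts, best first, with "score" (0 to 1); they miss things now and then, are a little off and sometimes report something else, mostly with a low value. They report only what shows in the picture. A call takes as long as a camera call.
- optics.silhouettes(camera, query): "mask" (420x560 bool, what is visible of it) and "extent" ([centre column, centre row, width, height] in pixels, round what is visible of it).
The state is a dict: "time": time; "joint_pos": joint angles; "qvel": joint speeds; "effort": joint torques, N m; "tool_pos": TCP position; "orientation": TCP orientation; "ft_force": force on the tool from outside, world axes, zero at the start; "wrist_torque": the same for the moment, N m; "finger_gap": finger opening in m; "finger_force": force on a finger pad.
Only numpy, scipy, OpenCV 4.12 (cv2) and the standard library are available. Lean on these libraries where they do the work, as an engineer would, in place of code of your own. Each camera call takes 0.05 s, during which the arm holds its last target. There are 200 camera calls.

## Task

Sort the mixed handful on the gluing bench: stand the two black rubber heels in the red tray and the two brown wooden heels in the blue tray, one heel to a bay (either one), flat on the tray floor with the striped face up. Lay the yellow-handled brush flat in the middle of the green tray, the same side up as it lies now. Leave the small nail tin and the orange thread spool standing where they are.

Things in the scene. Friction and masses are not known exactly. Their poses are not given: they have to be found in the camera images.
- black_heel_1: black rubber shoe heel block, D-shaped from above: 52 mm long along its own x (flat face at x = -26, round end at x = +26), 46 mm wide along its own y (parallel flat sides from x = -26 to +3 mm), 42 mm tall, about 70 g. One white stripe on its upper face. Starts standing on the bench, any yaw. Origin: centre of its underside, z up
- black_heel_2: black rubber shoe heel block, D-shaped from above: 52 mm long along its own x (flat face at x = -26, round end at x = +26), 46 mm wide along its own y (parallel flat sides from x = -26 to +3 mm), 42 mm tall, about 70 g. Two white stripes on its upper face. Starts standing on the bench, any yaw. Origin: centre of its underside, z up
- wood_heel_1: brown wooden (layered) shoe heel block, D-shaped from above: 52 mm long along its own x (flat face at x = -26, round end at x = +26), 46 mm wide along its own y (parallel flat sides from x = -26 to +3 mm), 42 mm tall, about 50 g. One black stripe on its upper face. Starts standing on the bench, any yaw. Origin: centre of its underside, z up
- wood_heel_2: brown wooden (layered) shoe heel block, D-shaped from above: 52 mm long along its own x (flat face at x = -26, round end at x = +26), 46 mm wide along its own y (parallel flat sides from x = -26 to +3 mm), 42 mm tall, about 50 g. Two black stripes on its upper face. Starts standing on the bench, any yaw. Origin: centre of its underside, z up
- brush: flat glue brush lying on the bench, rigid, 130 mm long along its own x: yellow handle 20 mm wide, 18 mm thick from x = -65 to +15; steel ferrule 26 mm wide, 18 mm thick to x = +33; black head 26 mm wide, 14 mm thick to x = +65; about 60 g. Origin: centre of its underside, in the handle near the centre of mass; z up
- red_tray: red plastic tray fixed to the bench, outside 84 mm (own x) by 164 mm (own y) by 18 mm high, walls 4 mm, floor 5 mm thick. A wall 4 mm thick and as high as the rim makes two bays, each 76 x 76 mm, centred at y = +40 and y = -40 mm. Origin: centre of its underside, at bench height; z up; own y within 0.25 rad of world y
- blue_tray: blue plastic tray fixed to the bench, outside 84 mm (own x) by 164 mm (own y) by 18 mm high, walls 4 mm, floor 5 mm thick. A wall 4 mm thick and as high as the rim makes two bays, each 76 x 76 mm, centred at y = +40 and y = -40 mm. Origin: centre of its underside, at bench height; z up; own y within 0.25 rad of world y
- green_tray: green plastic tray fixed to the bench, outside 84 mm (own x) by 164 mm (own y) by 18 mm high, walls 4 mm, floor 5 mm thick. One undivided bay 76 x 156 mm. Origin: centre of its underside, at bench height; z up; own y within 0.25 rad of world y
- nail_tin: small round steel tin with a brass-coloured lid, 41 mm diameter, 28 mm tall, loose, to be left alone. Origin: centre of its underside
- thread_spool: small orange spool, 38 mm diameter, 32 mm tall, loose, to be left alone. Origin: centre of its underside

How it is judged:
At the end, for the whole second after the job is handed in: Black heels in red tray, wooden in blue, one per bay (within 25 mm of bay centre in tray x, y), brush in green (30 mm across, 35 mm along); all 2-9 mm above tray origin, tilt < 0.12 rad, released, at rest; nail tin and spool within 30 mm of their start ((((x of black_heel_1 in the frame of red_tray between -0.025 and 0.025 m and y of black_heel_1 in the frame of red_tray between 0.015 and 0.065 m) and (x of black_heel_2 in the frame of red_tray between -0.025 and 0.025 m and y of black_heel_2 in the frame of red_tray between -0.065 and -0.015 m)) or ((x of black_heel_1 in the frame of red_tray between -0.025 and 0.025 m and y of black_heel_1 in the frame of red_tray between -0.065 and -0.015 m) and (x of black_heel_2 in the frame of red_tray between -0.025 and 0.025 m and y of black_heel_2 in the frame of red_tray between 0.015 and 0.065 m))) and z of black_heel_1 in the frame of red_tray between 0.002 and 0.009 m and angle between each of black_heel_1, black_heel_2, wood_heel_1, wood_heel_2, brush's own z axis and vertical below 0.12 rad and z of black_heel_2 in the frame of red_tray between 0.002 and 0.009 m and (((x of wood_heel_1 in the frame of blue_tray between -0.025 and 0.025 m and y of wood_heel_1 in the frame of blue_tray between 0.015 and 0.065 m) and (x of wood_heel_2 in the frame of blue_tray between -0.025 and 0.025 m and y of wood_heel_2 in the frame of blue_tray between -0.065 and -0.015 m)) or ((x of wood_heel_1 in the frame of blue_tray between -0.025 and 0.025 m and y of wood_heel_1 in the frame of blue_tray between -0.065 and -0.015 m) and (x of wood_heel_2 in the frame of blue_tray between -0.025 and 0.025 m and y of wood_heel_2 in the frame of blue_tray between 0.015 and 0.065 m))) and z of wood_heel_1 in the frame of blue_tray between 0.002 and 0.009 m and z of wood_heel_2 in the frame of blue_tray between 0.002 and 0.009 m and x of brush in the frame of green_tray between -0.03 and 0.03 m and y of brush in the frame of green_tray between -0.035 and 0.035 m and z of brush in the frame of green_tray between 0.002 and 0.009 m and linear speed of each of black_heel_1, black_heel_2, brush, wood_heel_1, wood_heel_2 below 0.02 m/s and angular speed of each of black_heel_1, black_heel_2, brush, wood_heel_1, wood_heel_2 below 0.3 rad/s and distance of each of nail_tin, thread_spool from where it was at the start of the episode below 0.03 m); the robot touches nothing.
It fails at once if the nail tin is shoved or knocked over (moved more than 30 mm or tilted more than 0.5 rad) (distance of nail_tin from where it was at the start of the episode above 0.03 m or angle between nail_tin's own z axis and vertical above 0.5 rad).
It fails at once if the thread spool is shoved or knocked over (moved more than 30 mm or tilted more than 0.5 rad) (distance of thread_spool from where it was at the start of the episode above 0.03 m or angle between thread_spool's own z axis and vertical above 0.5 rad).
It also fails if it takes over 131 s, if anything falls off the work surface, if the arm or the gripper's body presses on something with over 40 N, if the wrist force passes 120 N, or if a joint passes its speed limit or range.

## Working session

There is one attempt and no reset: what is moved stays moved. The work goes in short steps, Python scripts to look and compute and a tool call to move; the robot and the scene stay as the last step left them, time stands still between calls to the robot, and variables do not carry over. Pictures are saved under pics/ and viewed, at most 14 in all, crops included, and the job is handed in when it is done.

Besides the shell and the picture viewer there is one more tool, called after "Request:" as a command line: name --pt "numbers of a row" for each row, then --argument value for the rest. servo_tool: Moves the arm, as the interface text tells. Its arguments: {"type":"object","properties":{"steps":{"type":"array"},"squeeze":{"type":"number"}},"required":["steps"]}

```bash
ls; mkdir -p pics; python3 - <<'E'
from bench import observe, optics, robot
import cv2,numpy as np
s=observe();print(s)
for n in ["top","scene"]:
    c=optics.camera(n);cv2.imwrite(f"pics/{n}0.png",c["pixels"]);print(n,c["camera_matrix"].tolist(),np.round(c["world_from_camera"],4).tolist())
E
```

```text
pics
{'time': 0.0, 'joint_pos': array([ 1.16041428e+00,  4.80845447e-01,  1.59687671e+00,  1.43735635e-05,
        1.06511172e+00, -4.65730682e-02]), 'qvel': array([-0.00077421, -0.00114394, -0.00090079, -0.00087217, -0.00076581,
        0.00079639]), 'effort': array([-3.52203664e-03, -9.50644040e+01, -4.30190849e+01, -1.08646825e-04,
        1.18973153e-02, -1.92874331e-04]), 'tool_pos': array([0.23107394, 0.60706003, 0.20836253]), 'orientation': array([[-9.34545735e-01,  3.55842680e-01, -5.06730542e-04],
       [ 3.55843034e-01,  9.34545050e-01, -1.13315039e-03],
       [ 7.03392499e-05, -1.23929739e-03, -9.99999230e-01]]), 'ft_force': array([-0.93705078, -0.41835202, -0.25395529]), 'wrist_torque': array([-0.01673022, -0.04843699,  0.03564742]), 'finger_force': 0.0, 'finger_gap': 0.0852912882095142}
top [[388.9115821821487, 0.0, 278.4992731108044], [0.0, 388.9115821821487, 209.47271810678265], [0.0, 0.0, 1.0]] [[-0.1272, -0.9684, 0.2145, 0.3367], [-0.9918, 0.1227, -0.0342, 0.0117], [0.0068, -0.2171, -0.9761, 0.8063], [0.0, 0.0, 0.0, 1.0]]
scene [[392.9904012298721, 0.0, 280.89475208600066], [0.0, 392.9904012298721, 210.1454493276541], [0.0, 0.0, 1.0]] [[0.4059, 0.7524, -0.5188, 0.9321], [0.9138, -0.3432, 0.2171, -0.1687], [-0.0147, -0.5622, -0.8269, 0.7112], [0.0, 0.0, 0.0, 1.0]]
```

View pics/top0.png

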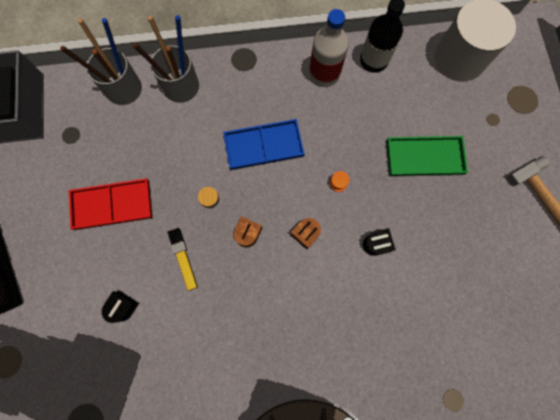

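View pics/scene0.png

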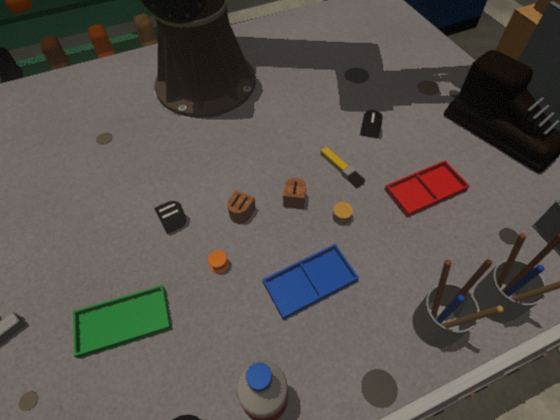

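The top view shows the red tray at (110,204), blue (264,144), green (427,156), brush from (176,236) to (192,288), tin (208,197) and spool (340,181). The heels are black1 (119,306), black2 (379,241), wood1 (247,232) and wood2 (306,232). The scene view agrees. Next I fit model silhouettes in both cameras.

```bash
cat > fit.py <<'E'
import numpy as np, cv2
from scipy.optimize import minimize
from bench import observe, optics, robot
def dpoly():
    # D: flat sides to x=3, round end a half circle of radius 23 about x=3
    t=np.linspace(-np.pi/2,np.pi/2,15)
    return np.vstack([[[-26,-23]],np.c_[3+23*np.cos(t),23*np.sin(t)],[[-26,23]]])
def prism(p,h,z=0):
    p=np.asarray(p,float); return np.vstack([np.c_[p,np.full(len(p),z)],np.c_[p,np.full(len(p),h)]])/1000
def rect(x0,x1,w): return [[x0,-w/2],[x1,-w/2],[x1,w/2],[x0,w/2]]
def circ(r): t=np.arange(24)*np.pi/12; return np.c_[r*np.cos(t),r*np.sin(t)]
M={"heel":[prism(dpoly(),42)],"tray":[prism(rect(-42,42,164),18)],
   "brush":[prism(rect(-65,15,20),18),prism(rect(15,33,26),18),prism(rect(33,65,26),14)],
   "nail_tin":[prism(circ(20.5),28)],"thread_spool":[prism(circ(19),32)]}
def kind(n): return "heel" if "heel" in n else "tray" if "tray" in n else n
def proj(c,P):
    W=c["world_from_camera"];q=(P-W[:3,3])@W[:3,:3];q=q@c["camera_matrix"].T
    return q[:,:2]/q[:,2:]
def ray(c,uv,z):
    W=c["world_from_camera"];d=W[:3,:3]@np.linalg.solve(c["camera_matrix"],[uv[0],uv[1],1]);o=W[:3,3]
    return (o+d*(z-o[2])/d[2])[:2]
def place(P,p,z):
    a=p[2];R=np.array([[np.cos(a),-np.sin(a)],[np.sin(a),np.cos(a)]])
    return np.c_[P[:,:2]@R.T+p[:2],P[:,2]+z]
def render(c,k,p,z=0):
    m=np.zeros((420,560),np.uint8)
    for P in M[k]:
        h=cv2.convexHull(proj(c,place(P,p,z)).astype(np.float32))
        cv2.fillConvexPoly(m,np.round(h*16).astype(np.int32),1,cv2.LINE_AA,4)
    return m>0
def iou(a,b): return (a&b).sum()/max(1,(a|b).sum())
def fit(cams,masks,k,z=0):
    n0=next(iter(masks));v,u=np.nonzero(masks[n0]);x0=ray(cams[n0],(u.mean(),v.mean()),z+.015)
    f=lambda p:-np.mean([iou(render(cams[n],k,p,z),masks[n]) for n in masks])
    yaws=[0] if k in("nail_tin","thread_spool") else np.linspace(-.3,.3,3) if k=="tray" else np.arange(12)*np.pi/6
    rs=[]
    for a in yaws:
        S=np.array([[0,0,0],[.008,0,0],[0,.008,0],[0,0,.25]])+[*x0,a]
        r=minimize(f,[*x0,a],method="Nelder-Mead",options=dict(initial_simplex=S,maxiter=90)); rs.append((-r.fun,r.x))
    return sorted(rs,key=lambda t:-t[0])
E
cat > m0.py <<'E'
from fit import *
import json
cams={n:optics.camera(n) for n in("top","scene")}
ov={n:cams[n]["pixels"].copy() for n in cams}
out={}
seen=[]
for q in["red_tray","blue_tray","green_tray","black_heel_1","wood_heel_1","brush","nail_tin","thread_spool"]:
    D={n:[d for d in optics.silhouettes(n,q) if d["score"]>.3] for n in cams}
    print(q,{n:[(round(float(d["score"]),2),np.round(d["extent"]).astype(int).tolist()) for d in D[n]] for n in D})
    for d in D["top"][:2 if "heel" in q else 1]:
        m={"top":d["mask"]};e=d["extent"];w=ray(cams["top"],e[:2],.02)
        s=[x for x in D["scene"] if np.linalg.norm(ray(cams["scene"],x["extent"][:2],.02)-w)<.03]
        if s: m["scene"]=s[0]["mask"]
        r=fit(cams,m,kind(q))
        for a in r[:3:2]: print("  ",round(a[0],3),np.round(a[1],4).tolist())
        print("   n",len(m));b=r[0][1]
        for n in cams:
            c,_=cv2.findContours(render(cams[n],kind(q),b).astype(np.uint8),0,1);cv2.drawContours(ov[n],c,-1,(0,255,255),1)
            o=proj(cams[n],place(np.array([[0,0,0.03],[.03,0,.03]]),b,0)).astype(int);cv2.line(ov[n],tuple(map(int,o[0])),tuple(map(int,o[1])),(255,0,255),1)
im=np.vstack([cv2.resize(ov["top"][110:340,50:490],None,fx=1.3,fy=1.3),cv2.resize(ov["scene"][90:360,50:490],(572,299))])
cv2.imwrite("pics/fit0.png",im)
E
python3 m0.py
```

```text
red_tray {'top': [(0.89, [112, 207, 84, 49]), (0.68, [379, 242, 32, 26]), (0.51, [427, 154, 76, 48])], 'scene': [(0.67, [428, 190, 89, 59])]}
   0.956 [0.5693, 0.3351, 0.0258]
   0.955 [0.5692, 0.3344, 0.0238]
   n 2
blue_tray {'top': [(0.92, [264, 146, 82, 50])], 'scene': [(0.91, [309, 282, 91, 76]), (0.31, [428, 190, 88, 57])]}
   0.957 [0.6627, -0.0005, 0.0705]
   0.957 [0.6624, -0.0004, 0.075]
   n 2
green_tray {'top': [(0.72, [428, 155, 76, 46]), (0.31, [208, 195, 22, 22])], 'scene': [(0.89, [124, 323, 102, 74])]}
   0.974 [0.592, -0.3491, -0.1013]
   0.973 [0.5917, -0.3491, -0.1018]
   n 2
black_heel_1 {'top': [(0.94, [379, 242, 33, 22]), (0.7, [120, 309, 40, 31])], 'scene': [(0.63, [371, 126, 24, 32])]}
   0.917 [0.4146, -0.2061, 1.7444]
   0.915 [0.4149, -0.2059, 1.6616]
   n 1
   0.94 [0.3524, 0.3214, 2.4813]
   0.938 [0.3529, 0.3214, 2.4974]
   n 2
wood_heel_1 {'top': [(0.68, [250, 231, 30, 31]), (0.57, [305, 234, 31, 33])], 'scene': [(0.68, [243, 206, 29, 35]), (0.67, [294, 191, 27, 31])]}
   0.925 [0.4683, 0.0555, 2.7114]
   0.917 [0.4678, 0.057, 2.634]
   n 2
   0.933 [0.4568, -0.0681, 5.3732]
   0.93 [0.4565, -0.0673, 5.3945]
   n 2
brush {'top': [(0.78, [183, 259, 31, 61])], 'scene': [(0.74, [342, 167, 46, 41]), (0.43, [170, 216, 29, 32])]}
   0.838 [0.434, 0.1905, 0.2698]
   0.837 [0.4346, 0.1914, 6.5192]
   n 2
nail_tin {'top': [(0.84, [207, 199, 23, 19])], 'scene': [(0.71, [341, 215, 20, 27])]}
   0.871 [0.5561, 0.1287, 0.022]
   n 2
thread_spool {'top': [(0.87, [338, 180, 20, 19])], 'scene': [(0.87, [217, 263, 17, 23])]}
   0.852 [0.5551, -0.149, 0.3027]
   n 2
```

View pics/fit0.png

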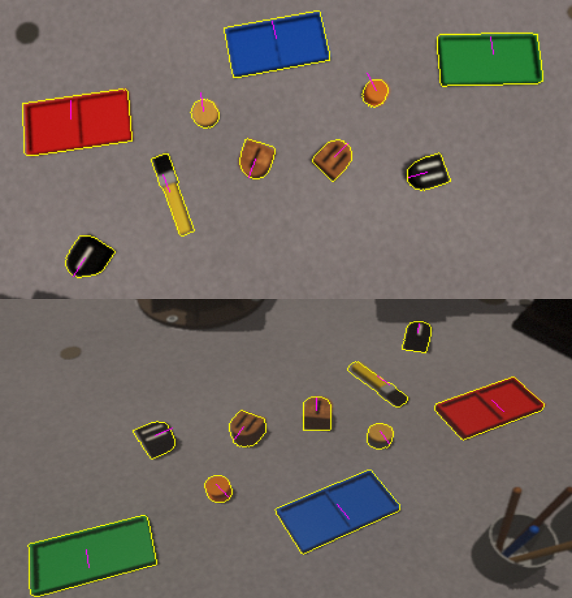

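The outlines lie on the objects and trays in both views, with the pink axes pointing to the round ends. First is black_heel_1.

Request:
servo_tool --pt "1 0.42 -0.97 -0.36 -0.03" --pt "1 0.42 -0.97 -0.36 -0.03" --pt "1 0.42 -0.97 -0.36 -0.03" --pt "1 0.42 -0.97 -0.36 -0.03" --pt "1 0.42 -0.97 -0.36 -0.03" --squeeze 40

```text
time: 1.42
tool_pos: [0.2945, 0.4606, 0.1547]
orientation: [[-0.87, 0.492, 0.0], [0.492, 0.87, 0.0], [-0.0, 0.0, -1.0]]
ft_force: [0.7, 0.2, 0.6]
finger_gap: 0.0855
finger_force: 0.0
```

Request:
servo_tool --pt "1 0.42 -0.97 -0.36 -0.03" --pt "1 0.42 -0.97 -0.36 -0.03" --pt "1 0.42 -0.97 -0.36 -0.03" --pt "1 0.42 -0.97 -0.36 -0.03" --pt "1 0.42 -0.97 -0.36 -0.03"

```text
time: 1.83
tool_pos: [0.3577, 0.3152, 0.1008]
orientation: [[-0.787, 0.617, 0.001], [0.617, 0.787, 0.0], [-0.0, 0.001, -1.0]]
ft_force: [1.1, 0.5, -0.5]
finger_gap: 0.0854
finger_force: 0.0
```

Request:
servo_tool --pt "1 0 0 0 0" --pt "1 0 0 0 0"

```text
time: 2.0
tool_pos: [0.3576, 0.315, 0.1007]
orientation: [[-0.786, 0.618, -0.001], [0.618, 0.786, -0.001], [0.0, -0.001, -1.0]]
ft_force: [-0.1, -0.1, 0.9]
finger_gap: 0.085
finger_force: 0.0
```

Request:
servo_tool --pt "1 0 0.06 -0.9 0" --pt "1 0 0 -0.8 0" --pt "1 0 0 -0.6 0" --pt "1 0 0 -0.4 0" --pt "1 0 0 -0.16 0"

```text
time: 2.42
tool_pos: [0.3567, 0.3189, 0.014]
orientation: [[-0.788, 0.615, -0.001], [0.615, 0.788, -0.001], [0.0, -0.001, -1.0]]
ft_force: [-0.8, 0.2, -0.6]
finger_gap: 0.0856
finger_force: 0.0
```

Request:
servo_tool --pt "0.4 0 0 0 0" --pt "0.3 0 0 0 0" --pt "0.2 0 0 0 0" --pt "0.2 0 0 0 0" --pt "0.2 0 0 0 0"

```text
time: 2.83
tool_pos: [0.3578, 0.3189, 0.0164]
orientation: [[-0.788, 0.616, 0.002], [0.616, 0.788, 0.001], [-0.0, 0.002, -1.0]]
ft_force: [-2.8, 0.4, 11.7]
finger_gap: 0.0434
finger_force: 39.0
```

Request:
servo_tool --pt "0.2 0 0 0 0" --pt "0.2 0 0 0 0" --pt "0.2 0 0 0 0"

```text
time: 3.08
tool_pos: [0.3578, 0.3189, 0.0165]
orientation: [[-0.788, 0.616, 0.002], [0.616, 0.788, 0.001], [-0.0, 0.002, -1.0]]
ft_force: [-2.1, 1.2, 10.4]
finger_gap: 0.0432
finger_force: 39.0
```

Request:
servo_tool --pt "0.2 0 0 0.5 0" --pt "0.2 0 0 0.9 0" --pt "0.2 0.2 0 0.9 0" --pt "0.2 0.6 0.2 0.4 0" --pt "0.2 0.9 0.2 0 0"

```text
time: 3.5
tool_pos: [0.4088, 0.3312, 0.1001]
orientation: [[-0.788, 0.615, 0.003], [0.615, 0.788, 0.003], [-0.001, 0.004, -1.0]]
ft_force: [0.9, 1.5, 0.0]
finger_gap: 0.0431
finger_force: 40.7
```

Request:
servo_tool --pt "0.2 0.9 0.25 0 0" --pt "0.2 0.9 0.25 0 0" --pt "0.2 0.9 0.25 0 0" --pt "0.2 0.9 0.25 0 0" --pt "0.2 0.9 0.25 0 0"

```text
time: 3.92
tool_pos: [0.5447, 0.3681, 0.0972]
orientation: [[-0.788, 0.616, 0.001], [0.616, 0.788, 0.001], [-0.0, 0.001, -1.0]]
ft_force: [0.8, 1.2, -0.9]
finger_gap: 0.0436
finger_force: 40.7
```

Request:
servo_tool --pt "0.2 0.7 0.12 0 0" --pt "0.2 0.29 0 0 0" --pt "0.2 0 0 0 0"

```text
time: 4.17
tool_pos: [0.5748, 0.3714, 0.0968]
orientation: [[-0.787, 0.617, 0.002], [0.617, 0.787, 0.001], [-0.001, 0.002, -1.0]]
ft_force: [-1.1, -0.8, -0.3]
finger_gap: 0.0429
finger_force: 40.7
```

Request:
servo_tool --pt "0.2 0 0 -0.9 0" --pt "0.2 0 0 -0.8 0" --pt "0.2 0 0 -0.5 0" --pt "0.2 0 0 -0.22 0" --pt "0.2 0 0 -0.04 0"

```text
time: 4.58
tool_pos: [0.5711, 0.3707, 0.0217]
orientation: [[-0.788, 0.616, -0.002], [0.616, 0.788, -0.001], [0.001, -0.003, -1.0]]
ft_force: [0.2, -0.1, -0.1]
finger_gap: 0.0435
finger_force: 49.4
```

Request:
servo_tool --pt "0.2 0 0 0 0" --pt "0.2 0 0 0 0"

```text
time: 4.75
tool_pos: [0.573, 0.3717, 0.0235]
orientation: [[-0.788, 0.616, 0.001], [0.616, 0.788, 0.001], [-0.0, 0.001, -1.0]]
ft_force: [1.1, -0.6, -0.6]
finger_gap: 0.0431
finger_force: 48.8
```

```bash
python3 - <<'E'
from fit import *
a=optics.camera("top")["pixels"][130:330,50:330];b=optics.camera("scene")["pixels"][90:290,280:560]
cv2.imwrite("pics/p1.png",cv2.resize(np.hstack([a,b]),(784,280)))
s=observe();print(s["tool_pos"],s["ft_force"])
E
```

```text
[0.57329511 0.37168529 0.02346381] [-0.7947622   0.14754082 -0.35720569]
```

View pics/p1.png

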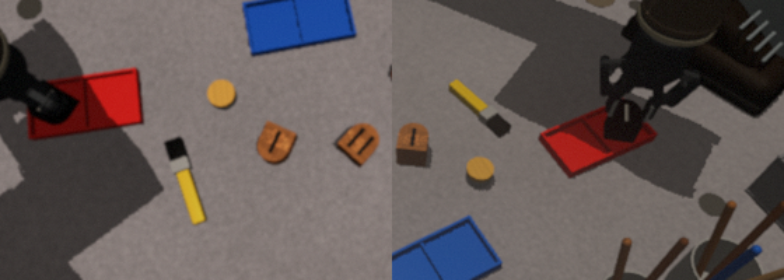

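The heel hangs in the red tray's far bay (crop pixel about (60,100) top, (627,120) scene). I lower the last millimetre, release, and go to the brush.

Request:
servo_tool --pt "0.2 0 0 -0.05 0" --pt "0.75 0 0 0 0" --pt "0.75 0 0 0 0" --pt "0.75 0 0 0 0" --pt "0.75 0 0 0.3 0"

```text
time: 5.27
tool_pos: [0.572, 0.3708, 0.0287]
orientation: [[-0.788, 0.616, -0.002], [0.616, 0.788, -0.001], [0.001, -0.002, -1.0]]
ft_force: [-1.2, -0.0, -0.6]
finger_gap: 0.0641
finger_force: 0.0
```

Request:
servo_tool --pt "0.8 0 0 0.9 0" --pt "0.8 0 0 0.9 0" --pt "0.8 -0.3 -0.4 0.5 0.1" --pt "0.8 -0.55 -0.7 0 0.12" --pt "0.8 -0.55 -0.7 0 0.12"

```text
time: 5.68
tool_pos: [0.5316, 0.3176, 0.1008]
orientation: [[-0.95, 0.312, 0.003], [0.312, 0.95, 0.002], [-0.002, 0.002, -1.0]]
ft_force: [0.4, -0.1, -0.6]
finger_gap: 0.0685
finger_force: 0.0
```

Request:
servo_tool --pt "0.8 -0.6 -0.8 0 0.12" --pt "0.8 -0.6 -0.8 0 0.12" --pt "0.8 -0.6 -0.8 0 0.12" --pt "0.8 -0.6 -0.8 0 0.12" --pt "0.8 -0.6 -0.8 0 0.1"

```text
time: 6.1
tool_pos: [0.4402, 0.1965, 0.0996]
orientation: [[-0.966, -0.26, 0.001], [-0.26, 0.966, 0.0], [-0.001, 0.0, -1.0]]
ft_force: [-0.0, 0.1, -0.0]
finger_gap: 0.0684
finger_force: 0.0
```

Request:
servo_tool --pt "0.8 -0.4 -0.28 0 0" --pt "0.8 0 0 0 0"

```text
time: 6.27
tool_pos: [0.4261, 0.1869, 0.0994]
orientation: [[-0.968, -0.253, -0.002], [-0.253, 0.968, -0.001], [0.002, -0.0, -1.0]]
ft_force: [0.8, -0.5, -0.4]
finger_gap: 0.0683
finger_force: 0.0
```

```bash
python3 - <<'E'
from fit import *
a=optics.camera("wrist")["pixels"];b=optics.camera("scene")["pixels"][90:300,280:560]
cv2.imwrite("pics/p2.png",np.hstack([cv2.resize(a,(390,292)),cv2.resize(b,(390,292))]))
E
```

```text
(no output)
```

View pics/p2.png

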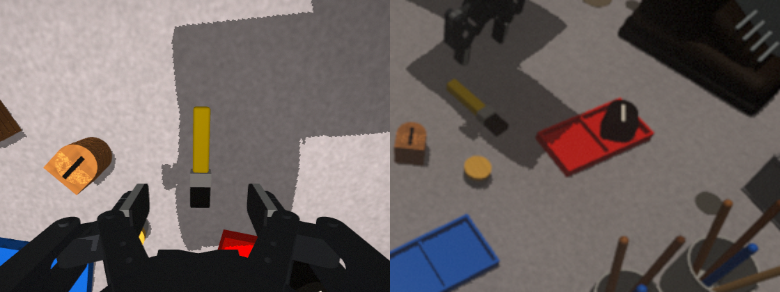

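The heel stands in the red bay with its stripe up (scene crop (622,118)). The brush handle lies centred between the fingers and along the tool.

Request:
servo_tool --pt "0.8 0.1 0.06 -0.9 0" --pt "0.8 0 0 -0.9 0" --pt "0.7 0 0 -0.7 0" --pt "0.6 0 0 -0.46 0" --pt "0.5 0 0 -0.2 0"

```text
time: 6.78
tool_pos: [0.4321, 0.1912, 0.0024]
orientation: [[-0.967, -0.253, -0.001], [-0.253, 0.967, -0.0], [0.001, -0.0, -1.0]]
ft_force: [-0.8, -1.0, 0.4]
finger_gap: 0.0429
finger_force: 0.0
```

Request:
servo_tool --pt "0.3 0 0 0 0" --pt "0.1 0 0 0 0" --pt "0 0 0 0 0" --pt "0 0 0 0 0" --pt "0 0 0 0 0"

```text
time: 7.2
tool_pos: [0.4326, 0.191, 0.0049]
orientation: [[-0.967, -0.253, 0.001], [-0.253, 0.967, 0.001], [-0.001, 0.0, -1.0]]
ft_force: [-0.8, -0.4, 0.1]
finger_gap: -0.0
finger_force: 0.0
```

Request:
servo_tool --pt "0 0 0 0 0" --pt "0 0 0 0 0" --pt "0 0 0 0 0"

```text
time: 7.45
tool_pos: [0.4321, 0.1908, 0.0043]
orientation: [[-0.967, -0.253, 0.0], [-0.253, 0.967, 0.0], [-0.0, 0.0, -1.0]]
ft_force: [-0.8, -1.1, -0.0]
finger_gap: -0.0003
finger_force: 0.0
```

The fingers shut on nothing, so I look before moving.

```bash
python3 - <<'E'
from fit import *
a=optics.camera("wrist")["pixels"];b=optics.camera("scene")["pixels"][100:240,260:446];c=optics.camera("top")["pixels"][180:320,110:296]
cv2.imwrite("pics/p3.png",np.vstack([cv2.resize(np.hstack([c,b]),(780,293)),np.hstack([cv2.resize(a,(390,292)),np.zeros((292,390,3),np.uint8)])]))
E
```

```text
(no output)
```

View pics/p3.png

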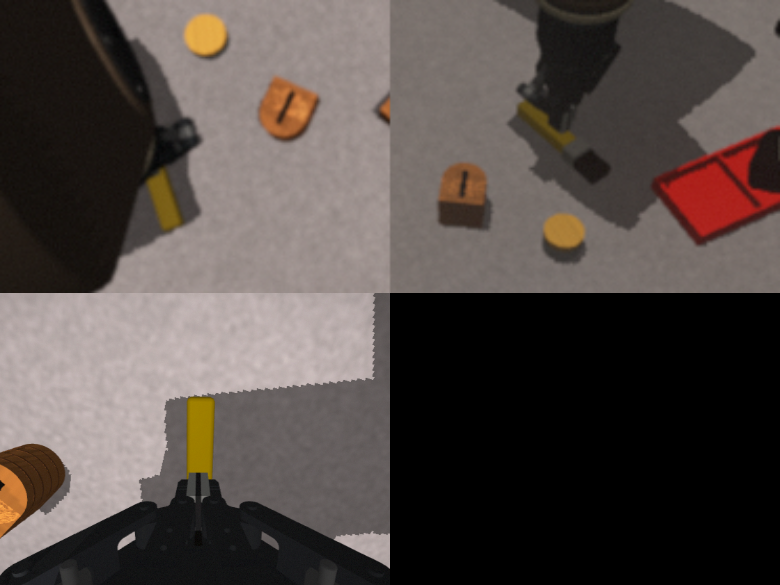

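The brush has not moved (handle end still about (191,290) in the top view), and the fingers look shut at its handle. I zoom in with the TCP projected.

```bash
python3 - <<'E'
from fit import *
s=observe();t=s["tool_pos"];C={n:optics.camera(n) for n in("wrist","scene")}
print(t,s["finger_gap"])
ims=[]
for n in C:
    c=C[n];p=proj(c,np.array([t,t+[0,0,.03]]));print(n,p.tolist())
    im=c["pixels"].copy();u,v=(int(round(x)) for x in p[0]);u0=max(0,min(u-40,480));v0=max(0,min(v-45,330))
    r=cv2.resize(im[v0:v0+90,u0:u0+80],(400,450),interpolation=cv2.INTER_CUBIC)
    for q,col in zip(p,((0,0,255),(0,255,0))): cv2.circle(r,(int((q[0]-u0)*5),int((q[1]-v0)*5)),4,col,1)
    ims.append(r)
cv2.imwrite("pics/p4.png",np.clip(np.hstack(ims)*1.5,0,255).astype(np.uint8))
D=optics.silhouettes("scene","brush")
for d in D: print(d["score"],d["extent"])
E
```

```text
[0.43196635 0.19075603 0.00413625] -0.00020271747347186186
wrist [[287.0685555841533, 257.90725373519], [287.5592717301048, 281.536971556111]]
scene [[338.80188933135554, 166.59131345868946], [340.20932968368703, 158.0013815696422]]
0.64 [341.1, 167.6, 43.4, 41.1]
```

View pics/p4.png

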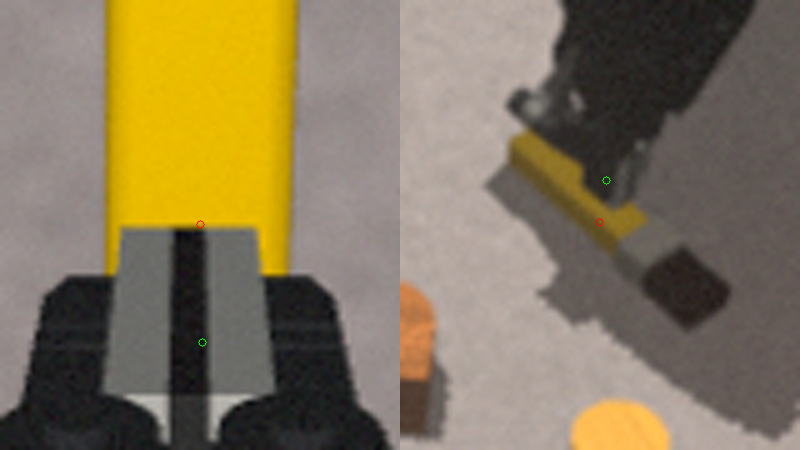

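The TCP projects onto the fingertips in the wrist view, but in the scene view the tips sit on top of the handle, about 14 mm above where the TCP should be. I'll measure the height offset from the handle's apparent width in the wrist camera.

```bash
python3 - <<'E'
from fit import *
t=observe()["tool_pos"];c=optics.camera("wrist");sc=optics.camera("scene")
hsv=cv2.cvtColor(c["pixels"],cv2.COLOR_BGR2HSV);m=cv2.inRange(hsv,(20,120,60),(35,255,255))
W=c["world_from_camera"];print("cam z",W[:3,3],"f",c["camera_matrix"][0,0])
for v in(180,200,220,240):
    u=np.nonzero(m[v,230:345])[0]+230;L,R=u.min()-.5,u.max()+.5
    w=[np.linalg.norm(ray(c,(L,v),h)-ray(c,(R,v),h)) for h in(0,.018)]
    k=(w[1]-w[0])/.018;print(v,L,R,np.round(w,4),"z for 20mm:",round((.020-w[0])/k,4), np.round(ray(c,((L+R)/2,v),.018),4))
v,u=np.nonzero(m);print("handle end row",v.min())
for q in["nail_tin","thread_spool","wood_heel_1"]:
    print(q,[(round(float(d["score"]),2),np.round(d["extent"]).tolist()) for d in optics.silhouettes("wrist",q)])
cv2.imwrite("pics/w.png",c["pixels"])
E
```

```text
cam z [0.36637649 0.17208749 0.16984876] f 306.6266954273396
180 267.5 307.5 [0.0222 0.0198] z for 20mm: 0.0166 [0.3863 0.1788]
200 267.5 306.5 [0.022  0.0197] z for 20mm: 0.0154 [0.3961 0.1811]
220 267.5 305.5 [0.0218 0.0195] z for 20mm: 0.0142 [0.4063 0.1836]
240 267.5 305.5 [0.0222 0.0199] z for 20mm: 0.017 [0.4168 0.1863]
handle end row 149
nail_tin []
thread_spool []
wood_heel_1 [(0.58, [47.0, 285.0, 93.0, 141.0])]
```

The camera height agrees, so the finger tips really do stand about 14 mm behind the reported TCP. I open and step down in small amounts, watching the force.

Request:
servo_tool --pt "0.45 0 0 0 0" --pt "0.45 0 0 0 0" --pt "0.45 0 0 0 0" --pt "0.45 0 0 -0.1 0" --pt "0.45 0 0 0 0"

```text
time: 8.42
tool_pos: [0.4318, 0.1907, 0.0007]
orientation: [[-0.967, -0.253, -0.0], [-0.253, 0.967, -0.0], [0.0, -0.0, -1.0]]
ft_force: [-0.1, -0.2, -0.3]
finger_gap: 0.0384
finger_force: 0.0
```

Request:
servo_tool --pt "0.45 0 0 -0.1 0" --pt "0.45 0 0 0 0"

```text
time: 8.58
tool_pos: [0.4318, 0.1907, -0.0024]
orientation: [[-0.967, -0.253, -0.0], [-0.253, 0.967, -0.0], [0.0, -0.0, -1.0]]
ft_force: [-0.2, 0.4, -0.2]
finger_gap: 0.0385
finger_force: 0.0
```

Request:
servo_tool --pt "0.45 0 0 -0.1 0" --pt "0.45 0 0 0 0"

```text
time: 8.75
tool_pos: [0.4318, 0.1907, -0.0053]
orientation: [[-0.967, -0.253, -0.0], [-0.253, 0.967, -0.0], [0.0, -0.0, -1.0]]
ft_force: [-0.1, -0.5, -0.0]
finger_gap: 0.0386
finger_force: 0.0
```

Request:
servo_tool --pt "0.45 0 0 -0.08 0" --pt "0.45 0 0 0 0"

```text
time: 8.92
tool_pos: [0.4318, 0.1907, -0.0076]
orientation: [[-0.967, -0.253, -0.0], [-0.253, 0.967, -0.0], [0.0, -0.0, -1.0]]
ft_force: [-0.5, -0.6, -0.7]
finger_gap: 0.0383
finger_force: 0.0
```

Request:
servo_tool --pt "0.3 0 0 0 0" --pt "0.15 0 0 0 0" --pt "0.1 0 0 0 0" --pt "0.1 0 0 0 0" --pt "0.1 0 0 0 0"

```text
time: 9.33
tool_pos: [0.4319, 0.1907, -0.0072]
orientation: [[-0.967, -0.253, 0.0], [-0.253, 0.967, 0.0], [-0.0, 0.0, -1.0]]
ft_force: [-1.1, -0.4, 4.9]
finger_gap: 0.0179
finger_force: 39.2
```

Request:
servo_tool --pt "0.1 0 0 0.3 0" --pt "0.1 0 0 0.8 0" --pt "0.1 0 0 0.9 0" --pt "0.1 0 0 0.9 0" --pt "0.1 0 0 0.7 0" --squeeze 60

```text
time: 9.75
tool_pos: [0.4321, 0.1908, 0.103]
orientation: [[-0.967, -0.253, 0.001], [-0.253, 0.967, 0.0], [-0.001, 0.0, -1.0]]
ft_force: [0.7, -0.0, -0.4]
finger_gap: 0.0169
finger_force: 58.7
```

```bash
python3 - <<'E'
from fit import *
b=optics.camera("scene")["pixels"][80:240,260:446]
cv2.imwrite("pics/p5.png",cv2.resize(b,(558,480)))
E
```

```text
(no output)
```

View pics/p5.png

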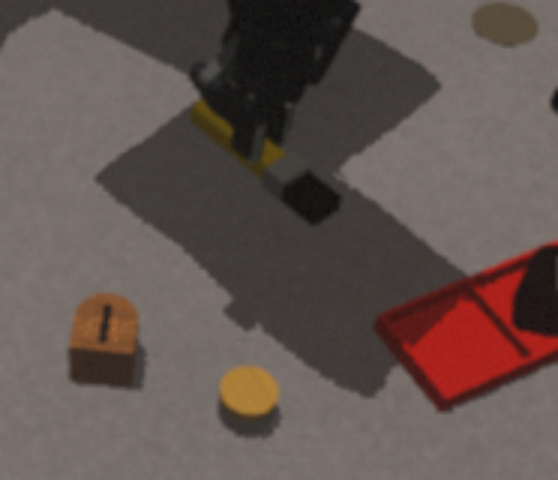

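The brush is lifted and level (crop (265,150)). I carry it to the green tray, turning it along the tray.

Request:
servo_tool --pt "0.1 0.1 -0.5 0.1 -0.05" --pt "0.1 0.2 -0.9 0 -0.1" --pt "0.1 0.3 -1 0 -0.11" --pt "0.1 0.3 -1 0 -0.11" --pt "0.1 0.3 -1 0 -0.11"

```text
time: 10.22
tool_pos: [0.4681, 0.0575, 0.1042]
orientation: [[-0.974, 0.227, 0.0], [0.227, 0.974, 0.0], [-0.0, 0.0, -1.0]]
ft_force: [0.4, 0.6, -0.3]
finger_gap: 0.0171
finger_force: 58.7
```

Request:
servo_tool --pt "0.1 0.3 -1 0 -0.11" --pt "0.1 0.3 -1 0 -0.11" --pt "0.1 0.3 -1 0 -0.11" --pt "0.1 0.3 -1 0 -0.11" --pt "0.1 0.3 -1 0 -0.11"

```text
time: 10.63
tool_pos: [0.513, -0.0929, 0.1041]
orientation: [[-0.711, 0.703, 0.0], [0.703, 0.711, -0.0], [-0.0, 0.0, -1.0]]
ft_force: [0.8, 0.2, -0.2]
finger_gap: 0.0169
finger_force: 58.7
```

Request:
servo_tool --pt "0.1 0.3 -1 0 -0.11" --pt "0.1 0.3 -1 0 -0.11" --pt "0.1 0.3 -1 0 -0.11" --pt "0.1 0.3 -1 0 -0.11" --pt "0.1 0.3 -1 0 -0.11"

```text
time: 11.05
tool_pos: [0.558, -0.2428, 0.1041]
orientation: [[-0.239, 0.971, 0.0], [0.971, 0.239, 0.0], [0.0, 0.0, -1.0]]
ft_force: [1.0, 0.9, -0.2]
finger_gap: 0.0167
finger_force: 58.7
```

Request:
servo_tool --pt "0.1 0.3 -1 0 -0.11" --pt "0.1 0.3 -1 0 -0.11" --pt "0.1 0.2 -0.5 0 -0.02" --pt "0.1 0 0 0 0" --pt "0.1 0 0 0 0"

```text
time: 11.47
tool_pos: [0.5817, -0.3168, 0.1036]
orientation: [[-0.006, 1.0, -0.0], [1.0, 0.006, 0.0], [0.0, -0.0, -1.0]]
ft_force: [0.5, 1.4, -0.6]
finger_gap: 0.017
finger_force: 58.8
```

Request:
servo_tool --pt "0.1 0.2 -0.65 0 -0.07" --pt "0.1 0.14 -0.48 0 -0.04" --pt "0.1 0 0 -0.8 0" --pt "0.1 0 0 -0.9 0" --pt "0.1 0 0 -0.8 0"

```text
time: 11.88
tool_pos: [0.5918, -0.349, 0.0281]
orientation: [[0.101, 0.995, -0.0], [0.995, -0.101, 0.0], [0.0, -0.0, -1.0]]
ft_force: [-0.9, -0.0, -0.7]
finger_gap: 0.0168
finger_force: 58.8
```

Request:
servo_tool --pt "0.1 0 0 -0.5 0" --pt "0.1 0 0 -0.25 0" --pt "0.1 0 0 0 0"

```text
time: 12.13
tool_pos: [0.591, -0.3485, 0.0047]
orientation: [[0.102, 0.995, -0.003], [0.995, -0.102, 0.002], [0.002, -0.003, -1.0]]
ft_force: [0.7, -0.1, -0.6]
finger_gap: 0.0168
finger_force: 58.8
```

```bash
python3 - <<'E'
from fit import *
b=optics.camera("scene")["pixels"][240:390,40:226];c=optics.camera("top")["pixels"][90:240,370:556]
cv2.imwrite("pics/p6.png",cv2.resize(np.hstack([c,b]),(780,315)))
print(observe()["tool_pos"])
E
```

```text
[ 0.592441   -0.34973041  0.00698122]
```

View pics/p6.png

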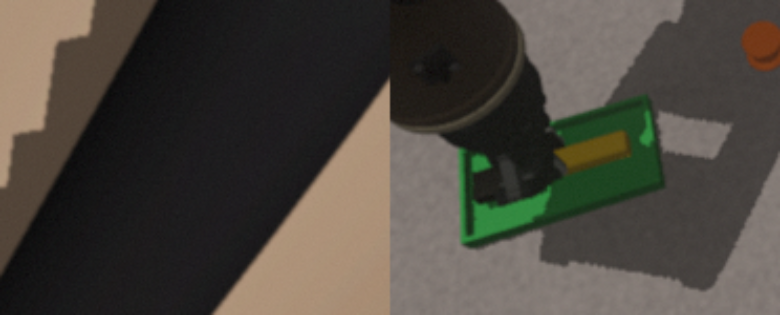

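The brush is inside the green tray, along its length. I lower, release, and go to black_heel_2.

Request:
servo_tool --pt "0.1 0 0 -0.2 0" --pt "0.1 0 0 -0.06 0" --pt "0.1 0 0 0 0"

```text
time: 12.48
tool_pos: [0.5922, -0.3501, -0.0014]
orientation: [[0.103, 0.995, 0.0], [0.995, -0.103, -0.0], [-0.0, 0.0, -1.0]]
ft_force: [0.4, 0.0, -0.2]
finger_gap: 0.0169
finger_force: 58.8
```

Request:
servo_tool --pt "0.42 0 0 0 0" --pt "0.42 0 0 0 0" --pt "0.42 0 0 0 0" --pt "0.42 0 0 0.4 0" --pt "0.42 0 0 0.9 0"

```text
time: 12.9
tool_pos: [0.5902, -0.3489, 0.0354]
orientation: [[0.103, 0.995, -0.004], [0.995, -0.103, 0.003], [0.002, -0.005, -1.0]]
ft_force: [0.5, 0.1, 0.1]
finger_gap: 0.0358
finger_force: 0.0
```

Request:
servo_tool --pt "0.6 0 0 0.9 0" --pt "1 -0.3 0.3 0.9 0" --pt "1 -0.8 0.6 0.4 0.05" --pt "1 -0.9 0.7 0 0.05" --pt "1 -0.9 0.7 0 0.05"

```text
time: 13.32
tool_pos: [0.505, -0.281, 0.1054]
orientation: [[-0.049, 0.999, 0.003], [0.999, 0.049, -0.002], [-0.002, 0.003, -1.0]]
ft_force: [0.5, 0.1, -0.5]
finger_gap: 0.0855
finger_force: 0.0
```

Request:
servo_tool --pt "1 -0.9 0.7 0 0.05" --pt "1 -0.9 0.7 0 0.03" --pt "1 -0.8 0.6 0 0" --pt "1 -0.38 0.23 0 0" --pt "1 0 0 0 0"

```text
time: 13.73
tool_pos: [0.413, -0.2123, 0.1042]
orientation: [[-0.127, 0.992, -0.001], [0.992, 0.127, 0.001], [0.001, -0.001, -1.0]]
ft_force: [0.4, -0.8, -0.3]
finger_gap: 0.0856
finger_force: 0.0
```

```bash
python3 - <<'E'
from fit import *
C={n:optics.camera(n) for n in("wrist","scene")}
a=C["wrist"]["pixels"];b=C["scene"]["pixels"][150:360,40:320]
cv2.imwrite("pics/p7.png",np.hstack([cv2.resize(a,(390,292)),cv2.resize(b,(390,292))]))
s=observe();print(s["tool_pos"],np.arctan2(s["orientation"][1,1],s["orientation"][0,1]))
for n,q,z in(("wrist","black_heel_1",0),("scene","brush",.005)):
    D=optics.silhouettes(n,q)
    print([(round(float(d["score"]),2),np.round(d["extent"]).tolist()) for d in D])
    if D:
        r=fit(C,{n:D[0]["mask"]},kind(q),z)
        for x in r[:3:2]: print(q,round(x[0],3),np.round(x[1],4))
E
```

```text
[ 0.41655131 -0.21470995  0.1044289 ] 0.12700568869605405
[(0.66, [289.0, 214.0, 62.0, 72.0])]
black_heel_1 0.981 [ 0.416  -0.2061  1.6817]
black_heel_1 0.979 [ 0.4161 -0.2061  1.6766]
[(0.91, [116.0, 323.0, 77.0, 40.0])]
brush 0.908 [ 0.5925 -0.3545  4.5929]
brush 0.906 [ 0.5925 -0.3545  4.5917]
```

View pics/p7.png

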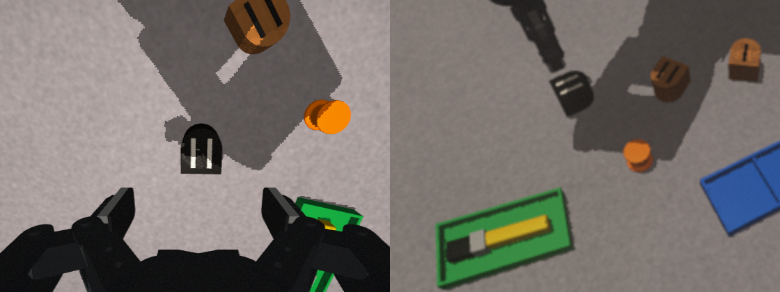

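The brush lies handle-side as before in the green tray at (0.5925, -0.3545), near its centre. The wrist fit puts black_heel_2 at (0.416, -0.206), yaw 1.68, which agrees with the first fit. I grasp it a little deeper.

Request:
servo_tool --pt "1 0 0.06 -0.9 0" --pt "1 0 0 -0.9 0" --pt "1 0 0 -0.8 0" --pt "1 0 0 -0.45 0" --pt "1 0 0 -0.2 0"

```text
time: 14.35
tool_pos: [0.4158, -0.2125, 0.0039]
orientation: [[-0.126, 0.992, -0.002], [0.992, 0.126, 0.001], [0.001, -0.002, -1.0]]
ft_force: [-0.4, 1.6, 0.4]
finger_gap: 0.0858
finger_force: 0.0
```

Request:
servo_tool --pt "0.5 0 0 0 0" --pt "0.2 0 0 0 0" --pt "0.2 0 0 0 0" --pt "0.2 0 0 0 0" --pt "0.2 0 0 0 0" --squeeze 40

```text
time: 14.77
tool_pos: [0.4166, -0.213, 0.0069]
orientation: [[-0.127, 0.992, 0.002], [0.992, 0.127, -0.001], [-0.001, 0.002, -1.0]]
ft_force: [-0.0, -0.6, 6.2]
finger_gap: 0.045
finger_force: 41.5
```

Request:
servo_tool --pt "0.2 0 0 0 0" --pt "0.2 0 0 0.3 0" --pt "0.2 0 0 0.9 0" --pt "0.2 0 0 0.9 0" --pt "0.2 0 0 0.9 0"

```text
time: 15.18
tool_pos: [0.4154, -0.2122, 0.0977]
orientation: [[-0.127, 0.992, -0.0], [0.992, 0.127, 0.0], [0.0, -0.0, -1.0]]
ft_force: [0.8, -0.5, -1.5]
finger_gap: 0.0448
finger_force: 41.2
```

Request:
servo_tool --pt "0.2 0.2 0.5 0.1 0" --pt "0.2 0.3 0.9 0 0" --pt "0.2 0.3 1 0 0" --pt "0.2 0.3 1 0 0" --pt "0.2 0.3 1 0 0"

```text
time: 15.6
tool_pos: [0.4581, -0.0792, 0.1]
orientation: [[-0.126, 0.992, 0.001], [0.992, 0.126, -0.0], [-0.0, 0.001, -1.0]]
ft_force: [1.1, 0.3, -1.0]
finger_gap: 0.0452
finger_force: 41.3
```

Request:
servo_tool --pt "0.2 0.3 1 0 0" --pt "0.2 0.3 1 0 0" --pt "0.2 0.3 1 0 0" --pt "0.2 0.3 1 0 0" --pt "0.2 0.3 1 0 0"

```text
time: 16.02
tool_pos: [0.503, 0.0712, 0.1]
orientation: [[-0.127, 0.992, 0.001], [0.992, 0.127, 0.0], [-0.0, 0.001, -1.0]]
ft_force: [-0.0, -0.8, -1.7]
finger_gap: 0.0448
finger_force: 41.3
```

Request:
servo_tool --pt "0.2 0.3 1 0 0" --pt "0.2 0.3 1 0 0" --pt "0.2 0.3 1 0 0" --pt "0.2 0.3 1 0 0" --pt "0.2 0.3 1 0 0"

```text
time: 16.43
tool_pos: [0.5479, 0.2212, 0.1]
orientation: [[-0.127, 0.992, 0.001], [0.992, 0.127, 0.0], [0.0, 0.001, -1.0]]
ft_force: [0.7, -0.8, 0.2]
finger_gap: 0.0447
finger_force: 41.3
```

Request:
servo_tool --pt "0.2 0.3 1 0 0" --pt "0.2 0.2 0.8 0 0" --pt "0.2 0.1 0.4 0 0" --pt "0.2 0 0 0 0" --pt "0.2 0 0 0 0"

```text
time: 16.85
tool_pos: [0.5653, 0.2854, 0.0992]
orientation: [[-0.128, 0.992, -0.0], [0.992, 0.128, -0.0], [-0.0, -0.0, -1.0]]
ft_force: [0.3, 0.4, -0.8]
finger_gap: 0.0448
finger_force: 41.3
```

Request:
servo_tool --pt "0.2 0.17 0.05 -0.9 0" --pt "0.2 0 0 -0.9 0" --pt "0.2 0 0 -0.6 0" --pt "0.2 0 0 -0.35 0" --pt "0.2 0 0 -0.13 0"

```text
time: 17.27
tool_pos: [0.5693, 0.285, 0.0116]
orientation: [[-0.126, 0.992, -0.003], [0.992, 0.126, -0.002], [-0.001, -0.004, -1.0]]
ft_force: [-20.6, -13.2, 51.6]
finger_gap: 0.045
finger_force: 46.9
```

Request:
servo_tool --pt "0.2 0 0 0 0" --pt "0.2 0 0 0 0"

```text
time: 17.43
tool_pos: [0.5711, 0.2863, 0.0133]
orientation: [[-0.126, 0.992, 0.0], [0.992, 0.126, 0.0], [0.0, 0.0, -1.0]]
ft_force: [-0.6, 0.1, -1.2]
finger_gap: 0.045
finger_force: 41.5
```

Request:
servo_tool --pt "0.2 0 0 -0.04 0" --pt "0.68 0 0 0 0" --pt "0.68 0 0 0 0" --pt "0.68 0 0 0 0" --pt "0.68 0 0 0.3 0"

```text
time: 17.85
tool_pos: [0.57, 0.2866, 0.0194]
orientation: [[-0.127, 0.992, -0.002], [0.992, 0.127, -0.001], [-0.001, -0.002, -1.0]]
ft_force: [-0.3, -0.9, -1.1]
finger_gap: 0.0585
finger_force: 0.0
```

Request:
servo_tool --pt "0.68 0 0 0.8 0" --pt "0.68 0 0 0.9 0" --pt "0.8 0 -0.2 0.8 0" --pt "1 -0.3 -0.8 0.3 0.12" --pt "1 -0.4 -0.9 0 0.12"

```text
time: 18.27
tool_pos: [0.5521, 0.2312, 0.1077]
orientation: [[-0.365, 0.931, 0.006], [0.931, 0.365, 0.002], [-0.0, 0.006, -1.0]]
ft_force: [-0.5, 0.1, -0.8]
finger_gap: 0.0853
finger_force: 0.0
```

Request:
servo_tool --pt "1 -0.4 -0.9 0 0.12" --pt "1 -0.4 -0.9 0 0.12" --pt "1 -0.4 -0.9 0 0.12" --pt "1 -0.4 -0.9 0 0.12" --pt "1 -0.4 -0.9 0 0.12"

```text
time: 18.68
tool_pos: [0.4893, 0.094, 0.1051]
orientation: [[-0.827, 0.563, 0.001], [0.563, 0.827, 0.0], [-0.001, 0.001, -1.0]]
ft_force: [0.2, 0.1, 0.3]
finger_gap: 0.0855
finger_force: 0.0
```

Request:
servo_tool --pt "1 -0.4 -0.9 0 0.12" --pt "1 -0.2 -0.5 0 0.03" --pt "1 0 0 0 0" --pt "1 0 0 0 0"

```text
time: 19.02
tool_pos: [0.472, 0.0525, 0.105]
orientation: [[-0.898, 0.441, 0.001], [0.441, 0.898, 0.0], [-0.001, 0.0, -1.0]]
ft_force: [-0.2, 0.6, 0.0]
finger_gap: 0.0853
finger_force: 0.0
```

```bash
cat > look.py <<'E'
from fit import *
import sys
# python3 look.py out.png wood_heel_1 ; fit nearest to the tool with the wrist, list blacks in scene
C={n:optics.camera(n) for n in("wrist","scene")}
a=C["wrist"]["pixels"];b=C["scene"]["pixels"][90:360,240:530]
cv2.imwrite(sys.argv[1],np.hstack([cv2.resize(a,(390,292)),cv2.resize(b,(314,292))]))
s=observe();print(s["tool_pos"],"y angle",np.arctan2(s["orientation"][1,1],s["orientation"][0,1]))
D=optics.silhouettes("wrist",sys.argv[2])
for d in D:
    if d["score"]>.4:
        e=d["extent"];r=fit(C,{"wrist":d["mask"]},"heel")
        print(round(float(d["score"]),2),np.round(e).tolist(),round(r[0][0],3),np.round(r[0][1],4))
for q in sys.argv[3:]:
    for d in optics.silhouettes("scene",q):
        if d["score"]>.4:
            r=fit(C,{"scene":d["mask"]},"heel",.005)
            print("scene",q,round(float(d["score"]),2),np.round(d["extent"]).tolist(),round(r[0][0],3),np.round(r[0][1],4))
E
python3 look.py pics/p8.png wood_heel_1 black_heel_1
```

```text
[0.47258856 0.0534553  0.10479219] y angle 1.1160094112163146
0.85 [287.0, 216.0, 60.0, 76.0] 0.971 [0.4685 0.0559 2.567 ]
0.57 [156.0, 260.0, 78.0, 83.0] 0.886 [ 0.4567 -0.069   5.4025]
scene black_heel_1 0.94 [441.0, 180.0, 32.0, 32.0] 0.936 [0.5706 0.3771 2.3212]
scene black_heel_1 0.71 [413.0, 191.0, 30.0, 34.0] 0.959 [0.5717 0.2963 1.6723]
```

View pics/p8.png

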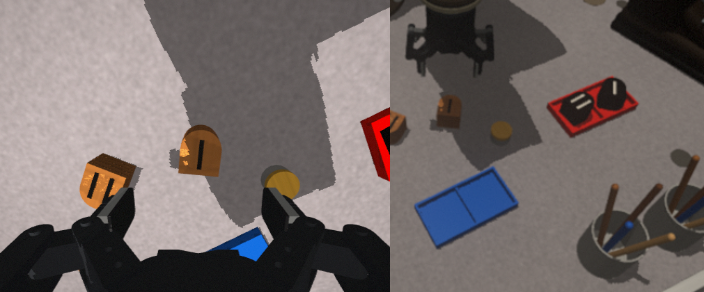

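Both black heels stand in their bays at (0.571, 0.377) and (0.572, 0.296), stripes up. Wood_heel_1 is centred between the fingers, so I turn slightly and grasp.

Request:
servo_tool --pt "1 0.06 -0.04 -0.9 -0.08" --pt "1 0 0 -0.9 0" --pt "1 0 0 -0.8 0" --pt "1 0 0 -0.45 0" --pt "1 0 0 -0.2 0"

```text
time: 19.63
tool_pos: [0.4728, 0.0525, 0.0049]
orientation: [[-0.861, 0.508, -0.003], [0.508, 0.861, -0.0], [0.002, -0.001, -1.0]]
ft_force: [-0.7, -0.0, -0.3]
finger_gap: 0.0856
finger_force: 0.0
```

Request:
servo_tool --pt "0.5 0 0 0 0" --pt "0.2 0 0 0 0" --pt "0.2 0 0 0 0" --pt "0.2 0 0 0 0" --pt "0.2 0 0 0 0"

```text
time: 20.05
tool_pos: [0.4745, 0.052, 0.0079]
orientation: [[-0.861, 0.509, 0.002], [0.509, 0.861, 0.0], [-0.002, 0.001, -1.0]]
ft_force: [0.6, 2.3, 5.4]
finger_gap: 0.045
finger_force: 40.8
```

Request:
servo_tool --pt "0.2 0 0 0 0" --pt "0.2 0 0 0.3 0" --pt "0.2 0 0 0.9 0" --pt "0.2 0 0 0.9 0" --pt "0.2 0 0 0.9 0"

```text
time: 20.47
tool_pos: [0.4733, 0.0518, 0.0986]
orientation: [[-0.861, 0.509, -0.0], [0.509, 0.861, -0.0], [0.0, -0.0, -1.0]]
ft_force: [1.3, -0.0, 0.1]
finger_gap: 0.045
finger_force: 41.2
```

Request:
servo_tool --pt "0.2 0.4 0 0 0" --pt "0.2 0.9 -0.1 0 0" --pt "0.2 1 -0.1 0 0" --pt "0.2 1 -0.1 0 0" --pt "0.2 1 -0.1 0 0"

```text
time: 20.88
tool_pos: [0.6041, 0.0397, 0.0983]
orientation: [[-0.861, 0.509, 0.001], [0.509, 0.861, -0.0], [-0.001, 0.001, -1.0]]
ft_force: [0.6, -0.3, -0.1]
finger_gap: 0.0453
finger_force: 41.3
```

Request:
servo_tool --pt "0.2 1 -0.1 0 0" --pt "0.2 0.7 -0.05 0 0" --pt "0.2 0.35 0 0 0" --pt "0.2 0 0 0 0" --pt "0.2 0 0 0 0"

```text
time: 21.3
tool_pos: [0.6639, 0.0353, 0.0973]
orientation: [[-0.861, 0.509, -0.0], [0.509, 0.861, -0.0], [0.0, -0.0, -1.0]]
ft_force: [-1.0, -0.6, -1.5]
finger_gap: 0.045
finger_force: 41.3
```

Request:
servo_tool --pt "0.2 0.06 0 -0.8 0" --pt "0.2 0 0 -0.8 0" --pt "0.2 0 0 -0.6 0" --pt "0.2 0 0 -0.3 0" --pt "0.2 0 0 -0.15 0"

```text
time: 21.72
tool_pos: [0.6643, 0.0354, 0.0164]
orientation: [[-0.861, 0.509, -0.002], [0.509, 0.861, -0.0], [0.002, -0.001, -1.0]]
ft_force: [-0.5, -0.4, -0.5]
finger_gap: 0.0447
finger_force: 41.3
```

Request:
servo_tool --pt "0.2 0 0 0 0" --pt "0.2 0 0 -0.08 0" --pt "0.2 0 0 -0.05 0" --pt "0.2 0 0 0 0"

```text
time: 22.05
tool_pos: [0.6664, 0.0354, 0.0141]
orientation: [[-0.861, 0.509, 0.001], [0.509, 0.861, -0.0], [-0.001, 0.001, -1.0]]
ft_force: [-0.3, -0.2, -0.7]
finger_gap: 0.0452
finger_force: 41.3
```

Request:
servo_tool --pt "0.2 0 0 -0.04 0" --pt "0.68 0 0 0 0" --pt "0.68 0 0 0 0" --pt "0.68 0 0 0 0" --pt "0.68 0 0 0.3 0"

```text
time: 22.47
tool_pos: [0.6649, 0.0353, 0.0201]
orientation: [[-0.861, 0.509, -0.002], [0.509, 0.861, -0.0], [0.002, -0.001, -1.0]]
ft_force: [-1.5, -0.2, -0.1]
finger_gap: 0.0579
finger_force: 0.0
```

Request:
servo_tool --pt "0.68 0 0 0.8 0" --pt "0.68 0 0 0.9 0" --pt "0.8 0 0 0.8 0" --pt "1 -0.6 -0.3 0.3 -0.05" --pt "1 -0.9 -0.4 0 -0.05"

```text
time: 22.88
tool_pos: [0.6243, 0.0147, 0.1087]
orientation: [[-0.805, 0.593, 0.007], [0.593, 0.805, -0.0], [-0.006, 0.004, -1.0]]
ft_force: [-0.0, -0.1, -0.8]
finger_gap: 0.0856
finger_force: 0.0
```

Request:
servo_tool --pt "1 -0.9 -0.4 0 -0.05" --pt "1 -0.9 -0.4 0 -0.05" --pt "1 -0.9 -0.4 0 -0.05" --pt "1 -0.9 -0.4 0 -0.05" --pt "1 -0.9 -0.4 0 -0.05"

```text
time: 23.3
tool_pos: [0.4848, -0.046, 0.1059]
orientation: [[-0.632, 0.775, 0.001], [0.775, 0.632, -0.0], [-0.001, 0.001, -1.0]]
ft_force: [-0.0, -1.5, -0.5]
finger_gap: 0.0853
finger_force: 0.0
```

Request:
servo_tool --pt "1 -0.8 -0.4 0 -0.02" --pt "1 -0.34 -0.17 0 0" --pt "1 0 0 0 0" --pt "1 0 0 0 0"

```text
time: 23.63
tool_pos: [0.4526, -0.063, 0.1059]
orientation: [[-0.618, 0.786, 0.002], [0.786, 0.618, -0.0], [-0.001, 0.001, -1.0]]
ft_force: [1.2, -0.6, -0.0]
finger_gap: 0.0853
finger_force: 0.0
```

```bash
python3 look.py pics/p9.png wood_heel_2 wood_heel_1
```

```text
[ 0.45337419 -0.06268549  0.10562424] y angle 0.6674485160927837
0.72 [286.0, 226.0, 61.0, 77.0] 0.984 [ 0.457  -0.0687  5.4093]
scene wood_heel_1 0.84 [326.0, 266.0, 31.0, 35.0] 0.962 [0.6616 0.0394 2.5617]
scene wood_heel_1 0.77 [242.0, 207.0, 29.0, 32.0] 0.965 [ 0.4607 -0.0673  5.4151]
```

View pics/p9.png

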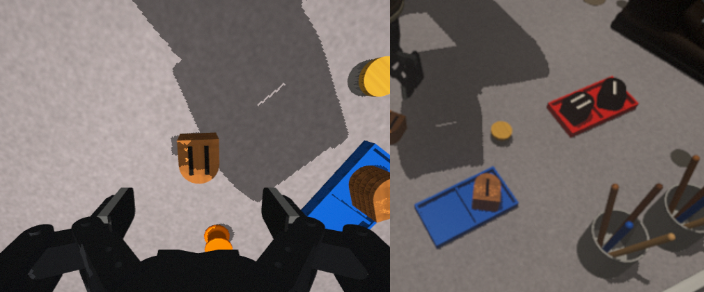

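Wood_heel_1 stands in the blue bay at (0.662, 0.039). Wood_heel_2 is centred under the fingers.

Request:
servo_tool --pt "1 -0.02 -0.02 -0.9 0.03" --pt "1 0 0 -0.9 0" --pt "1 0 0 -0.8 0" --pt "1 0 0 -0.45 0" --pt "1 0 0 -0.2 0"

```text
time: 24.25
tool_pos: [0.4507, -0.0628, 0.0057]
orientation: [[-0.643, 0.766, -0.002], [0.766, 0.643, 0.001], [0.002, -0.002, -1.0]]
ft_force: [-1.5, 0.2, 0.2]
finger_gap: 0.0854
finger_force: 0.0
```

Request:
servo_tool --pt "0.5 0 0 0 0" --pt "0.2 0 0 0 0" --pt "0.2 0 0 0 0" --pt "0.2 0 0 0 0" --pt "0.2 0 0 0 0"

```text
time: 24.67
tool_pos: [0.452, -0.0634, 0.0087]
orientation: [[-0.642, 0.767, 0.002], [0.767, 0.642, -0.0], [-0.002, 0.001, -1.0]]
ft_force: [-0.9, 2.0, 6.1]
finger_gap: 0.0449
finger_force: 41.2
```

Request:
servo_tool --pt "0.2 0 0 0 0" --pt "0.2 0 0 0.3 0" --pt "0.2 0 0 0.9 0" --pt "0.2 0 0 0.9 0" --pt "0.2 0 0 0.9 0"

```text
time: 25.08
tool_pos: [0.4508, -0.0633, 0.0995]
orientation: [[-0.642, 0.767, -0.0], [0.767, 0.642, 0.0], [0.0, -0.0, -1.0]]
ft_force: [1.3, -0.4, -0.8]
finger_gap: 0.045
finger_force: 41.2
```

Request:
servo_tool --pt "0.2 0.5 0 0 0" --pt "0.2 0.9 0.1 0 0" --pt "0.2 1 0.1 0 0" --pt "0.2 1 0.1 0 0" --pt "0.2 1 0.1 0 0"

```text
time: 25.5
tool_pos: [0.5846, -0.0512, 0.0992]
orientation: [[-0.642, 0.767, 0.001], [0.767, 0.642, -0.0], [-0.001, 0.001, -1.0]]
ft_force: [0.7, -0.1, -0.9]
finger_gap: 0.0446
finger_force: 41.2
```

Request:
servo_tool --pt "0.2 1 0.1 0 0" --pt "0.2 0.9 0.1 0 0" --pt "0.2 0.6 0.1 0 0" --pt "0.2 0.2 0.08 0 0" --pt "0.2 0 0 0 0"

```text
time: 25.92
tool_pos: [0.6651, -0.0395, 0.0983]
orientation: [[-0.642, 0.766, 0.001], [0.766, 0.642, -0.0], [-0.001, 0.001, -1.0]]
ft_force: [-0.9, 0.2, -0.8]
finger_gap: 0.0447
finger_force: 41.2
```

Request:
servo_tool --pt "0.2 0 0 -0.8 0" --pt "0.2 0 0 -0.8 0" --pt "0.2 0 0 -0.6 0" --pt "0.2 0 0 -0.3 0" --pt "0.2 0 0 -0.15 0"

```text
time: 26.33
tool_pos: [0.6623, -0.04, 0.0174]
orientation: [[-0.642, 0.767, -0.002], [0.767, 0.642, 0.0], [0.002, -0.002, -1.0]]
ft_force: [-0.0, -0.1, -1.0]
finger_gap: 0.0444
finger_force: 41.2
```

Request:
servo_tool --pt "0.2 0 0 0 0" --pt "0.2 0 0 -0.08 0" --pt "0.2 0 0 0 0"

```text
time: 26.58
tool_pos: [0.6646, -0.0401, 0.0167]
orientation: [[-0.642, 0.767, 0.001], [0.767, 0.642, -0.0], [-0.001, 0.001, -1.0]]
ft_force: [-0.3, -0.5, -0.2]
finger_gap: 0.0449
finger_force: 41.2
```

Request:
servo_tool --pt "0.2 0 0 -0.06 0" --pt "0.2 0 0 -0.04 0" --pt "0.68 0 0 0 0" --pt "0.68 0 0 0 0" --pt "0.68 0 0 0 0"

```text
time: 27.0
tool_pos: [0.6643, -0.0399, 0.013]
orientation: [[-0.642, 0.767, 0.0], [0.767, 0.642, -0.0], [-0.0, 0.0, -1.0]]
ft_force: [0.3, -0.0, -0.2]
finger_gap: 0.0578
finger_force: 0.0
```

Request:
servo_tool --pt "0.68 0 0 0.3 0" --pt "0.68 0 0 0.8 0" --pt "0.68 0 0 0.9 0" --pt "0.68 0 0 0.9 0" --pt "0.68 -0.8 0 0.5 0"

```text
time: 27.42
tool_pos: [0.6449, -0.0402, 0.1187]
orientation: [[-0.642, 0.767, 0.007], [0.767, 0.642, -0.001], [-0.005, 0.005, -1.0]]
ft_force: [-0.4, -0.3, 1.6]
finger_gap: 0.058
finger_force: 0.0
```

Request:
servo_tool --pt "0.68 -1 0 0.5 0" --pt "0.68 -1 0 0 0" --pt "0.68 -1 0 0 0" --pt "0.68 -1 0 0 0" --pt "0.68 0 0 0 0"

```text
time: 27.83
tool_pos: [0.5142, -0.0395, 0.1301]
orientation: [[-0.642, 0.767, -0.004], [0.767, 0.642, 0.0], [0.003, -0.003, -1.0]]
ft_force: [1.4, 0.5, -0.5]
finger_gap: 0.0585
finger_force: 0.0
```

```bash
cat > final.py <<'E'
from fit import *
C={"scene":optics.camera("scene")};im=C["scene"]["pixels"].copy()
T={"red":(.5693,.3348,.025),"blue":(.6626,-.0005,.072),"green":(.592,-.3491,-.101)}
for q,z,t in(("black_heel_1",.005,"red"),("wood_heel_1",.005,"blue"),("brush",.005,"green"),("nail_tin",0,None),("thread_spool",0,None)):
    for d in optics.silhouettes("scene",q):
        if d["score"]<.4: continue
        s,p=fit(C,{"scene":d["mask"]},kind(q),z)[0]
        c,_=cv2.findContours(render(C["scene"],kind(q),p,z).astype(np.uint8),0,1);cv2.drawContours(im,c,-1,(0,255,255),1)
        l=""
        if t: x=T[t];a=x[2];D=p[:2]-x[:2];l=np.round([np.cos(a)*D[0]+np.sin(a)*D[1],-np.sin(a)*D[0]+np.cos(a)*D[1]],4)
        print(q,round(float(d["score"]),2),round(s,3),np.round(p,4),t,l)
cv2.imwrite("pics/p10.png",cv2.resize(im[90:370,50:500],(790,492)))
E
python3 final.py
```

```text
black_heel_1 0.97 0.96 [0.5696 0.3766 2.4729] red [0.0013 0.0417]
black_heel_1 0.9 0.98 [0.5721 0.2949 1.6573] red [ 0.0018 -0.0399]
black_heel_1 0.51 0.249 [ 0.6811 -0.006   3.1974] red [ 0.1033 -0.3435]
wood_heel_1 0.68 0.966 [0.6614 0.0397 2.5707] blue [0.0017 0.0401]
wood_heel_1 0.59 0.944 [ 0.6694 -0.0433  5.4632] blue [ 0.0037 -0.0432]
brush 0.65 0.922 [ 0.5925 -0.3545  4.5921] green [ 0.0011 -0.0053]
nail_tin 0.85 0.9 [0.5571 0.128  0.0204] None 
thread_spool 0.92 0.879 [ 0.5572 -0.149   0.0528] None
```

View pics/p10.png

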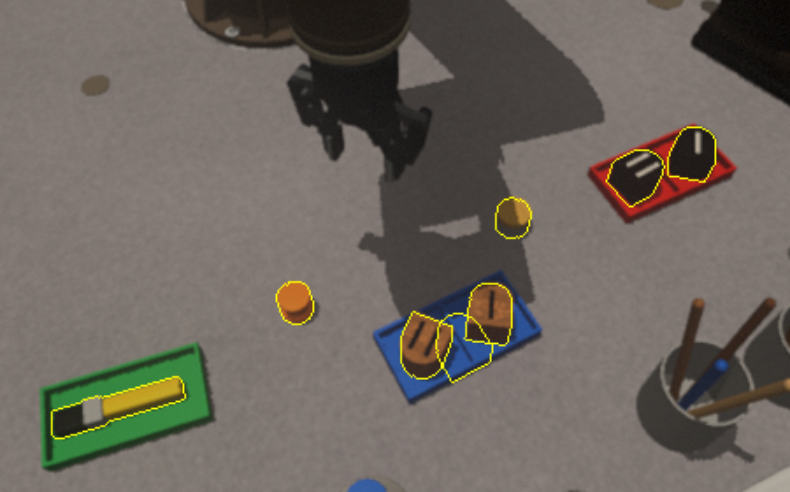

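All four heels stand stripes up in their own bays within about 4 mm of centre. The brush is flat in the green tray, the tin and spool are unmoved, and the gripper is clear. The extra outline in the blue tray is a false, low-fit detection.

```bash
python3 -c "
from bench import robot
print(robot.job_done())"
```

```text
the job is handed in; nothing more can be done
None
```

The job is handed in: by the last camera check, the black heels stand in the red tray, the wooden heels in the blue tray and the brush lies flat in the green tray, with the tin and spool unmoved. No verdict came back.

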